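# Ratchet stop of the bin rack pushed home

## Robot

A 6-joint arm with a two-finger parallel gripper is mounted at the origin on the work surface. World frame = base frame: x ahead of the robot, y to its left, z up, the work surface at z = 0. Lengths are in m, angles in rad, forces in N, time in s.
With the tool pointing down it reaches from about 0.35 to 0.875 m from the base axis. Payload 4.2 kg.
Tool frame: the origin (TCP) lies midway between the tips of the shut fingers; the grasp point (between the pads) lies 19 mm behind it (robot.pinch_z is the distance from the TCP to the grasp point, in m); z points along the fingers, y is the line along which they close (so a half turn about z gives the same grasp; the last joint's range is limited). The gripper opens to 85 mm and grips with 20 to 120 N. Pads are 22 mm wide; open, the fingers measure 114 mm over their backs; the gripper's body (76 mm by 85 mm) begins 54 mm behind the grasp point. The pads swing forward as they close: fully open they stand 13 mm farther back than shut.
Start: joints at [1.433, 0.385, 0.008, 0, -1.194, -0.259], TCP at [0.242, 0.576, 0.231] pointing down, gripper open.
Joint ranges: [-3.14, 3.14], [-1.21, 2.06], [-1.07, 1.41], [-3.16, 2.05], [-2.99, -0.16], [-3.1, 3.1]. Speed limits (rad/s): [2.79, 2.79, 3.14, 3.14, 3.14, 3.14].

## Interface

Orientations are given as a unit quaternion [x, y, z, w].
In Python, from station import robot gives the robot as it stands.
- The arm moves only by the shell command python3 -m pendant 'ROWS' [FORCE]. ROWS is JSON, a list of rows, each an object with "linear": the shift along the tool's x, y, z in m, a list of three; "yaw": the turn about the tool's z in rad; "fingers": the finger opening in m, from 0 to 0.0854. A call has 1 to 20 rows; each row is the pose to reach, as a shift and turn from the pose commanded when the call began, along the tool's axes at that moment; what a row does not reach only later rows make up. A row lasts 1/10 s, in which the tool goes at most 50 mm and 8.59 degrees, less where a joint would pass 70% of its speed; a pose out of reach is approached as far as the arm can. A call with a gripper value outside its range is refused whole. The fingers move at their own pace and stop on an object; FORCE is the grip in N (left out, the last holds). Time passes only in rows, so rows that repeat a pose let the fingers close. It gives the time, the measured TCP pose, the force, the opening and the grip force at its end, in the units of the state.
- robot.get_obs(): the state, without advancing time (a new reading comes with each control period).
- robot.grab_frame(name): name is "side" or "top" or "wrist"; returns the picture (420x560x3 uint8, red, green, blue); there is no depth.
- robot.camera_model(name): a dict with "K" (3x3 intrinsics, pixels), "dist_coeffs" ([k1, k2, p1, p2, k3] as OpenCV has them; the pictures are not rectified), "position" and "rotation" of the camera in the world. Camera axes: x right, y down, z forward; pixel columns grow to the right and rows downward; lengths in m; the calibration is good to about 2 mm. A picture is of the moment at which its call begins: read the wrist's pose just before it. camera_model takes no time and is no camera call; for the wrist camera it gives the pose at the moment of the call.
- robot.close_job(): hands the job in; it is judged then, once.
The state is a dict: "time_s": time; "qpos": joint angles; "dq": joint speeds; "joint_torque": joint torques, N m; "eef_pos": TCP position; "ee_rot": TCP orientation; "force": force on the tool from outside, world axes, zero at the start; "wrist_torque": the same for the moment, N m; "width": finger opening in m; "gripper_force": force on a finger pad.
Only numpy, scipy, OpenCV 4.12 (cv2) and the standard library are available. Lean on these libraries where they do the work, as an engineer would, in place of code of your own. Each camera call takes 0.05 s, during which the arm holds its last target. There are 200 camera calls.

## Task

Make room in the small bin rack for another bin: press down the black release pad on top of the sliding stop and, keeping it pressed, push the stop back along its toothed bar, away from the two bins, until it is all the way home against the end block. Then let the pad spring up again and move clear. Use the fingertips only: grasp and lift nothing (the stop is pushed, not gripped), and leave the bins and the wrench where they are.

Things in the scene. Friction and masses are not known exactly. Their poses are not given: they have to be found in the camera images.
- rack: Bin rack fixed to the bench: grey base plate 165 x 430 x 6 mm, 70 mm high fence across its -y end, 50 mm high end block across its +y end, steel bar along its +x edge (local x = 75 mm, top 46 mm above the bench) with sawteeth underneath. Origin on the bench under the rack, z up; its +y axis is the direction in which the stop is to be pushed back.
- stop (a joint): Travel in m of the sliding stop along the rack's +y axis: 0 nearest the bins, 0.130 fully home against the end block. The stop is an aluminium block 100 mm (rack x) by 90 mm (rack y), top 66 mm above the bench, that rides on the bar. Sliding takes 2 to 5 N; while the pad is up the ratchet (6 mm pitch) blocks motion towards +y at the next tooth.
- pad (a joint): How far the release pad is pressed down, in m: 0 up, 0.009 fully down. It needs about 3 N at the start and 7 N when fully down and springs back. Pressed by 0.005 or more the ratchet is free. At rest it may stand up to 3 mm low, when the pawl rides on a tooth.
- pad_top (a point): Centre of the upper face of the black rubber release pad on the stop, 92 mm (rack x) by 54 mm (rack y), 78 mm above the bench when up. It moves with the pad and the stop. It lies between the push wall and, on the bins' side, a thin face plate with its top 72 mm above the bench.
- wall_face (a point): Middle of the flat side, towards the pad and the bins, of the stop's push wall: 100 mm wide, 15 mm thick, top 105 mm above the bench. This point is 86 mm above the bench and 33 mm from the pad's centre along the rack's +y axis. A fingertip standing on the pad pushes the stop here.
- bin_a: Open blue plastic bin with bolts in it, 110 x 74 x 60 mm, standing in the rack next to the fence. Origin at the centre of its underside. To be left alone.
- bin_b: Open blue plastic bin like the first, standing in the rack between it and the stop. Origin at the centre of its underside. To be left alone.
- spare_bin: Empty blue plastic bin, 110 x 74 x 60 mm, on the bench beside the rack. Origin at the centre of its underside. To be left alone.
- wrench: Steel wrench lying on the bench on the rack's other side. To be left alone.
- back_plate: Thin steel plate, 94 mm wide and 36 mm high, that covers the back of the stop's push wall (the side towards the end block). It moves with the stop. No finger belongs here: a finger on it while the stop moves back means that the wall is being gripped. Its origin is on the bench under the middle of the stop.

How it is judged:
By the outcome, as a careful person would: the job done as asked, in the order asked, and still so for the second after the job is handed in, with the robot touching nothing.
It also fails if it takes over 32 s, if anything falls off the work surface, if the arm or the gripper's body presses on something with over 40 N, if the wrist force passes 120 N, or if a joint passes its speed limit or range.

## Working session

There is one attempt and no reset: what is moved stays moved. The work goes in short steps, Python scripts to look and compute and a shell command to move; the robot and the scene stay as the last step left them, time stands still between calls to the robot, and variables do not carry over. Pictures are saved under pics/ and viewed, at most 10 in all, crops included, and the job is handed in when it is done.

```bash
mkdir -p pics
python3 - <<'E'
from station import robot
import cv2,numpy as np
o=robot.get_obs();print({k:np.round(v,3).tolist() for k,v in o.items()})
for n in("top","side"):
    cv2.imwrite(f"pics/{n}1.png",robot.grab_frame(n)[...,::-1]);m=robot.camera_model(n);print(n,m)
E
```

```text
{'time_s': 0.0, 'qpos': [1.433, 0.386, 0.007, -0.001, -1.194, -0.259], 'dq': [-0.002, 0.001, 0.001, -0.001, 0.002, 0.001], 'joint_torque': [-0.001, -39.229, 18.84, 4.186, -0.005, 0.0], 'eef_pos': [0.241, 0.576, 0.23], 'ee_rot': [0.98, -0.197, -0.0, 0.001], 'force': [-0.291, 0.338, -0.212], 'wrist_torque': [-0.016, 0.014, -0.024], 'gripper_force': 0.0, 'width': 0.085}
top {'K': array([[527.80703645,   0.        , 283.3534649 ],
       [  0.        , 527.80703645, 201.67514774],
       [  0.        ,   0.        ,   1.        ]]), 'dist_coeffs': array([-0.13967376,  0.        ,  0.        ,  0.        ,  0.        ]), 'position': array([ 0.47289358, -0.07532687,  0.90506749]), 'rotation': array([-0.70147175,  0.71039433, -0.03694816,  0.04372763])}
side {'K': array([[437.60790461,   0.        , 281.66100394],
       [  0.        , 437.60790461, 210.69542815],
       [  0.        ,   0.        ,   1.        ]]), 'dist_coeffs': array([-0.14322343,  0.        ,  0.        ,  0.        ,  0.        ]), 'position': array([ 0.19264937, -0.45981501,  0.40835562]), 'rotation': array([ 0.80764657, -0.31523305,  0.18717539, -0.46184469])}
```

View pics/top1.png

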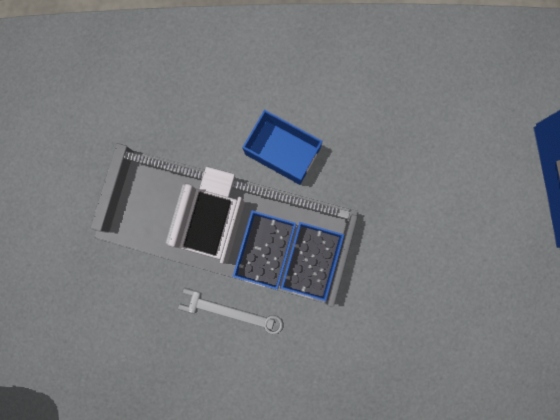

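View pics/side1.png

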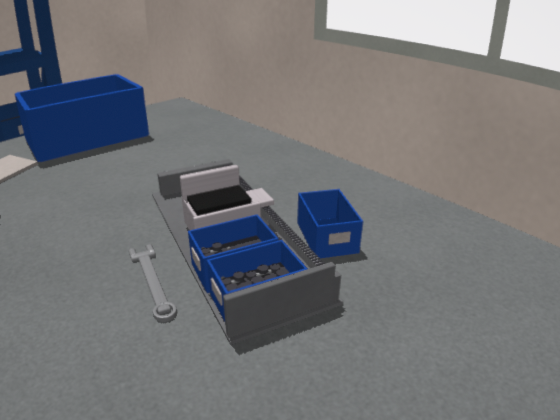

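Top view: pad is black at about (208,223), the push wall is left of it at (180,215), the end block is at far left (110,190) and the bar runs along the upper edge from (127,155) to (348,214). The side view agrees, with the pad at (219,200).

```bash
cat > h.py <<'E'
import cv2,numpy as np
from scipy.spatial.transform import Rotation as R
from station import robot
def cast(n,px,z,m=None):
    m=m or robot.camera_model(n)
    u=cv2.undistortPoints(np.float64(px).reshape(-1,1,2),m["K"],m["dist_coeffs"]).reshape(-1,2)
    q=np.array(m["rotation"]); M=R.from_quat(q).as_matrix() if q.ndim==1 else q
    d=np.c_[u,np.ones(len(u))]@M.T
    p=m["position"]; return p+d*((z-p[2])/d[:,2])[:,None]
def pad(n,im,box,thr=45):
    x0,y0,x1,y1=box
    g=im.max(2); k=np.zeros_like(g);k[y0:y1,x0:x1]=(g[y0:y1,x0:x1]<thr)*255
    c=max(cv2.findContours(k,cv2.RETR_EXTERNAL,cv2.CHAIN_APPROX_NONE)[0],key=cv2.contourArea)
    return c.reshape(-1,2)
E
python3 - <<'E'
from h import *
for n,b in(("top",(175,180,240,265)),("side",(180,180,260,215))):
    im=cv2.imread(f"pics/{n}1.png")
    for t in (30,45,60):
        c=pad(n,im,b,t); w=cast(n,c,.078)[:,:2]
        r=cv2.minAreaRect((w*1000).astype(np.float32)); print(n,t,len(c),r,cv2.boundingRect(c))
# bar line, top
print("bar",cast("top",[[127,154],[348,212]],.046))
E
python3 - <<'E'
import cv2
cv2.imwrite('pics/c.png',cv2.resize(cv2.imread('pics/top1.png')[140:280,90:260],None,fx=4,fy=4,interpolation=cv2.INTER_CUBIC))
E
```

```text
top 30 5 ((510.58087158203125, 85.40745544433594), (3.1749258041381836, 1.5943105220794678), 0.3065791726112366) (186, 238, 2, 3)
top 45 165 ((535.870849609375, 53.21565628051758), (52.42873764038086, 88.13372802734375), 73.75938415527344) (184, 192, 46, 63)
top 60 168 ((535.76318359375, 53.185062408447266), (53.17806625366211, 89.41666412353516), 74.06208038330078) (184, 192, 47, 63)
side 30 301 ((532.8711547851562, 43.95377731323242), (57.49475860595703, 88.64302062988281), 74.20941162109375) (188, 188, 62, 27)
side 45 138 ((534.1495971679688, 45.251712799072266), (62.17273712158203, 91.25650787353516), 74.09465789794922) (187, 186, 64, 29)
side 60 141 ((534.466552734375, 45.532955169677734), (64.2728042602539, 93.614501953125), 74.3343505859375) (187, 185, 64, 30)
bar [[ 0.65573808  0.19466784  0.046     ]
 [ 0.55304048 -0.1732348   0.046     ]]
```

View pics/c.png

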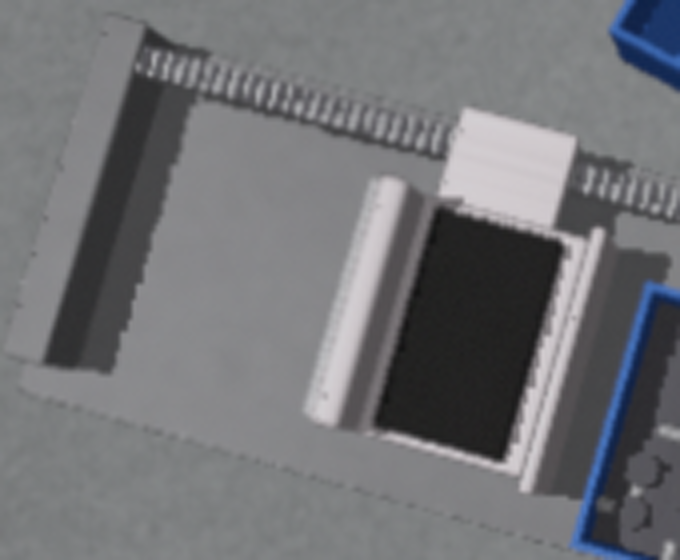

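The rack +y direction is (0.272, 0.962) in world axes. The pad centre is at about (0.536, 0.053). I'll stand the shut fingers on the pad with tool y along rack x, about 10 mm past its centre towards the wall.

```bash
python3 -m pendant '[{"linear":[0.472,0.358,0],"yaw":1.45,"fingers":0},{"linear":[0.472,0.358,0],"yaw":1.45,"fingers":0},{"linear":[0.472,0.358,0],"yaw":1.45,"fingers":0},{"linear":[0.472,0.358,0],"yaw":1.45,"fingers":0},{"linear":[0.472,0.358,0],"yaw":1.45,"fingers":0},{"linear":[0.472,0.358,0],"yaw":1.45,"fingers":0},{"linear":[0.472,0.358,0],"yaw":1.45,"fingers":0},{"linear":[0.472,0.358,0],"yaw":1.45,"fingers":0},{"linear":[0.472,0.358,0],"yaw":1.45,"fingers":0},{"linear":[0.472,0.358,0],"yaw":1.45,"fingers":0},{"linear":[0.472,0.358,0],"yaw":1.45,"fingers":0},{"linear":[0.472,0.358,0],"yaw":1.45,"fingers":0},{"linear":[0.472,0.358,0],"yaw":1.45,"fingers":0},{"linear":[0.472,0.358,0],"yaw":1.45,"fingers":0},{"linear":[0.472,0.358,0],"yaw":1.45,"fingers":0},{"linear":[0.472,0.358,0],"yaw":1.45,"fingers":0},{"linear":[0.472,0.358,0.05],"yaw":1.45,"fingers":0},{"linear":[0.472,0.358,0.09],"yaw":1.45,"fingers":0},{"linear":[0.472,0.358,0.09],"yaw":1.45,"fingers":0},{"linear":[0.472,0.358,0.09],"yaw":1.45,"fingers":0}]'
python3 - <<'E'
from h import *
o=robot.get_obs();print(R.from_quat(o["ee_rot"]).as_matrix().round(3),o["qpos"].round(2) if hasattr(o["qpos"],"round") else o["qpos"],o["width"])
m=robot.camera_model("wrist");print(m["position"])
p=np.array(o["eef_pos"])-[.5358,.0532,0];u=np.array([.272,.962,0]);v=np.array([.962,-.272,0]);print("along u",p@u,"v",p@v,p[2])
a=robot.grab_frame("side");b=robot.grab_frame("wrist")
cv2.imwrite("pics/2.png",cv2.resize(np.hstack([a,b])[...,::-1],(800,300)))
E
```

```text
time_s: 2.1
eef_pos: [0.5389, 0.0646, 0.1421]
ee_rot: [-0.604, 0.797, -0.0, -0.0]
force: [1.0, 0.3, 0.5]
width: 0.0002
gripper_force: 0.0
[[-0.27  -0.963  0.   ]
 [-0.963  0.27  -0.001]
 [ 0.001 -0.001 -1.   ]] [ 0.42  0.33 -0.32  0.   -0.92 -0.69] 0.00024365117628495254
[ 0.51878126 -0.00928942  0.28494035]
along u 0.011810516338961116 v -0.00013695273032034847 0.14207504727996448
```

View pics/2.png

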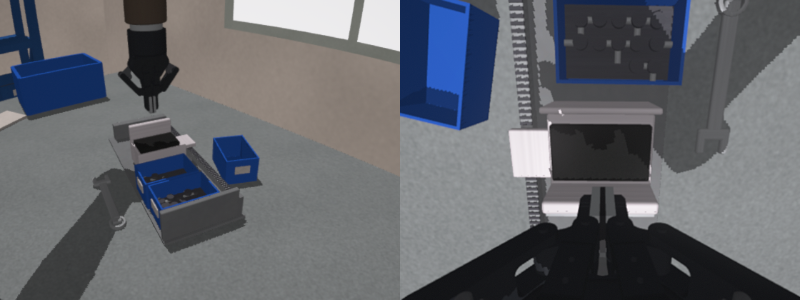

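Side and wrist views show the shut fingers above the pad, in line with it and in front of the wall. The pad is at about (600,152) in the right half. I'll go down to just above the pad, then press gently.

```bash
python3 -m pendant '[{"linear":[0.004,0,0.03],"yaw":0,"fingers":0},{"linear":[0.004,0,0.05],"yaw":0,"fingers":0},{"linear":[0.004,0,0.058],"yaw":0,"fingers":0},{"linear":[0.004,0,0.058],"yaw":0,"fingers":0},{"linear":[0.004,0,0.058],"yaw":0,"fingers":0}]'; python3 -m pendant '[{"linear":[0,0,0.002],"yaw":0,"fingers":0},{"linear":[0,0,0.004],"yaw":0,"fingers":0},{"linear":[0,0,0.006],"yaw":0,"fingers":0},{"linear":[0,0,0.006],"yaw":0,"fingers":0},{"linear":[0,0,0.006],"yaw":0,"fingers":0}]'
```

```text
time_s: 2.7
eef_pos: [0.5387, 0.0605, 0.085]
ee_rot: [-0.603, 0.797, -0.001, 0.002]
force: [0.1, 0.1, 0.8]
width: -0.0003
gripper_force: 0.0
time_s: 3.2
eef_pos: [0.5374, 0.06, 0.0773]
ee_rot: [-0.603, 0.798, -0.0, -0.0]
force: [0.0, -0.2, -0.1]
width: -0.0001
gripper_force: 0.0
```

```bash
python3 -m pendant '[{"linear":[0,0,0.002],"yaw":0,"fingers":0},{"linear":[0,0,0.004],"yaw":0,"fingers":0},{"linear":[0,0,0.004],"yaw":0,"fingers":0},{"linear":[0,0,0.004],"yaw":0,"fingers":0}]'; python3 -m pendant '[{"linear":[0,0,0.001],"yaw":0,"fingers":0},{"linear":[0,0,0.002],"yaw":0,"fingers":0},{"linear":[0,0,0.003],"yaw":0,"fingers":0},{"linear":[0,0,0.003],"yaw":0,"fingers":0},{"linear":[0,0,0.003],"yaw":0,"fingers":0}]'
```

```text
time_s: 3.6
eef_pos: [0.5376, 0.0601, 0.0737]
ee_rot: [-0.603, 0.798, -0.0, 0.0]
force: [-1.6, 1.4, 3.9]
width: 0.0001
gripper_force: 2.2
time_s: 4.1
eef_pos: [0.5376, 0.0601, 0.0706]
ee_rot: [-0.603, 0.798, -0.0, 0.0]
force: [-1.8, -0.4, 6.1]
width: 0.0002
gripper_force: 2.8
```

```bash
python3 -m pendant '[{"linear":[0,0,0.001],"yaw":0,"fingers":0},{"linear":[-0.005,0,0.001],"yaw":0,"fingers":0},{"linear":[-0.010,0,0.001],"yaw":0,"fingers":0},{"linear":[-0.014,0,0.001],"yaw":0,"fingers":0},{"linear":[-0.017,0,0.001],"yaw":0,"fingers":0},{"linear":[-0.02,0,0.001],"yaw":0,"fingers":0},{"linear":[-0.023,0,0.001],"yaw":0,"fingers":0},{"linear":[-0.026,0,0.001],"yaw":0,"fingers":0},{"linear":[-0.03,0,0.001],"yaw":0,"fingers":0},{"linear":[-0.03,0,0.001],"yaw":0,"fingers":0}]'
```

```text
time_s: 5.1
eef_pos: [0.5459, 0.0887, 0.0696]
ee_rot: [-0.603, 0.798, -0.0, -0.0]
force: [-1.3, -0.9, 5.8]
width: 0.0002
gripper_force: 3.0
```

Run:
```python
from h import *
a=robot.grab_frame("side")[120:300,130:330];b=robot.grab_frame("wrist")
cv2.imwrite("pics/3.png",np.hstack([cv2.resize(a,(400,360)),cv2.resize(b,(400,360))])[...,::-1])
```

```text
(no output)
```

View pics/3.png

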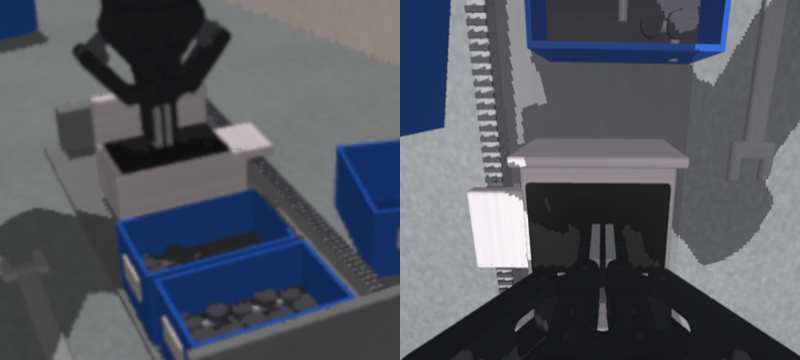

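The stop has moved off bin_b with the fingers standing on the pressed pad at (160,145), so I'll keep pushing.

```bash
python3 -m pendant '[{"linear":[-0.005,0,0],"yaw":0,"fingers":0},{"linear":[-0.010,0,0],"yaw":0,"fingers":0},{"linear":[-0.015,0,0],"yaw":0,"fingers":0},{"linear":[-0.02,0,0],"yaw":0,"fingers":0},{"linear":[-0.025,0,0],"yaw":0,"fingers":0},{"linear":[-0.03,0,0],"yaw":0,"fingers":0},{"linear":[-0.035,0,0],"yaw":0,"fingers":0},{"linear":[-0.04,0,0],"yaw":0,"fingers":0},{"linear":[-0.045,0,0],"yaw":0,"fingers":0},{"linear":[-0.05,0,0],"yaw":0,"fingers":0},{"linear":[-0.055,0,0],"yaw":0,"fingers":0},{"linear":[-0.06,0,0],"yaw":0,"fingers":0},{"linear":[-0.06,0,0],"yaw":0,"fingers":0}]'
python3 - <<'E'
from h import *
im=robot.grab_frame("top");cv2.imwrite("pics/4.png",cv2.resize(im[100:320,70:370,::-1],None,fx=2.6,fy=2.6))
E
```

```text
time_s: 6.5
eef_pos: [0.5626, 0.1467, 0.0698]
ee_rot: [-0.603, 0.797, -0.0, 0.0]
force: [-0.4, -0.9, 6.2]
width: -0.0002
gripper_force: 3.0
```

View pics/4.png

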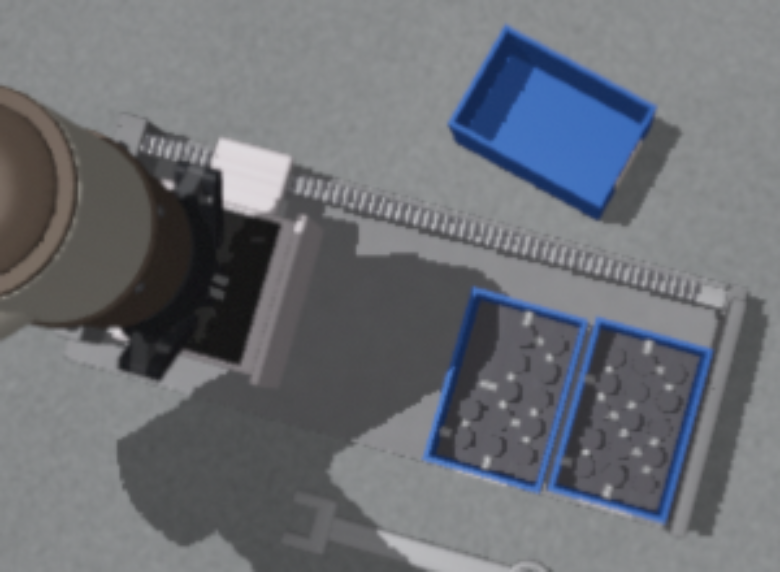

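The stop is well along, with the bins in place and a gap still left to the end block. I'll continue more slowly and watch the force.

```bash
python3 -m pendant '[{"linear":[-0.004,0,0],"yaw":0,"fingers":0},{"linear":[-0.008,0,0],"yaw":0,"fingers":0},{"linear":[-0.012,0,0],"yaw":0,"fingers":0},{"linear":[-0.016,0,0],"yaw":0,"fingers":0},{"linear":[-0.02,0,0],"yaw":0,"fingers":0},{"linear":[-0.024,0,0],"yaw":0,"fingers":0},{"linear":[-0.028,0,0],"yaw":0,"fingers":0},{"linear":[-0.028,0,0],"yaw":0,"fingers":0}]'
python3 -m pendant '[{"linear":[-0.002,0,0],"yaw":0,"fingers":0},{"linear":[-0.004,0,0],"yaw":0,"fingers":0},{"linear":[-0.006,0,0],"yaw":0,"fingers":0},{"linear":[-0.008,0,0],"yaw":0,"fingers":0},{"linear":[-0.008,0,0],"yaw":0,"fingers":0}]'
```

```text
time_s: 7.35
eef_pos: [0.5702, 0.1735, 0.0698]
ee_rot: [-0.603, 0.797, -0.0, 0.0]
force: [-0.5, -0.9, 5.9]
width: 0.0002
gripper_force: 3.0
time_s: 7.85
eef_pos: [0.572, 0.1804, 0.0697]
ee_rot: [-0.603, 0.798, -0.001, -0.0]
force: [0.7, -2.8, 5.3]
width: 0.0
gripper_force: 3.0
```

```bash
python3 -m pendant '[{"linear":[-0.002,0,0],"yaw":0,"fingers":0},{"linear":[-0.004,0,0],"yaw":0,"fingers":0},{"linear":[-0.006,0,0],"yaw":0,"fingers":0},{"linear":[-0.006,0,0],"yaw":0,"fingers":0}]'
python3 -m pendant '[{"linear":[-0.002,0,0],"yaw":0,"fingers":0},{"linear":[-0.004,0,0],"yaw":0,"fingers":0},{"linear":[-0.004,0,0],"yaw":0,"fingers":0}]'
```

```text
time_s: 8.25
eef_pos: [0.5731, 0.1856, 0.0694]
ee_rot: [-0.603, 0.798, -0.001, -0.001]
force: [-1.5, -4.5, 6.2]
width: -0.0001
gripper_force: 3.1
time_s: 8.55
eef_pos: [0.5741, 0.1894, 0.0694]
ee_rot: [-0.603, 0.798, -0.0, -0.001]
force: [-1.4, -3.2, 6.0]
width: 0.0002
gripper_force: 3.1
```

```bash
python3 -m pendant '[{"linear":[-0.002,0,0],"yaw":0,"fingers":0},{"linear":[-0.004,0,0],"yaw":0,"fingers":0},{"linear":[-0.004,0,0],"yaw":0,"fingers":0}]'
python3 -m pendant '[{"linear":[-0.001,0,0],"yaw":0,"fingers":0},{"linear":[-0.002,0,0],"yaw":0,"fingers":0},{"linear":[-0.003,0,0],"yaw":0,"fingers":0},{"linear":[-0.003,0,0],"yaw":0,"fingers":0}]'
```

```text
time_s: 8.85
eef_pos: [0.5751, 0.1933, 0.0694]
ee_rot: [-0.603, 0.798, -0.0, -0.001]
force: [-1.8, -3.3, 5.7]
width: 0.0001
gripper_force: 3.1
time_s: 9.25
eef_pos: [0.5759, 0.196, 0.0694]
ee_rot: [-0.603, 0.798, -0.0, -0.002]
force: [-0.7, -3.8, 6.2]
width: -0.0003
gripper_force: 3.1
```

```bash
python3 -m pendant '[{"linear":[-0.001,0,0],"yaw":0,"fingers":0},{"linear":[-0.002,0,0],"yaw":0,"fingers":0},{"linear":[-0.003,0,0],"yaw":0,"fingers":0},{"linear":[-0.003,0,0],"yaw":0,"fingers":0}]'
python3 - <<'E'
from h import *
a=robot.grab_frame("side")[120:300,130:330];b=robot.grab_frame("top")[130:280,80:247]
cv2.imwrite("pics/5.png",np.hstack([cv2.resize(a,(400,360)),cv2.resize(b,(400,360))])[...,::-1])
E
```

```text
time_s: 9.65
eef_pos: [0.576, 0.1967, 0.0694]
ee_rot: [-0.603, 0.798, -0.001, -0.004]
force: [-1.4, -9.5, 8.6]
width: -0.0002
gripper_force: 6.9
```

View pics/5.png

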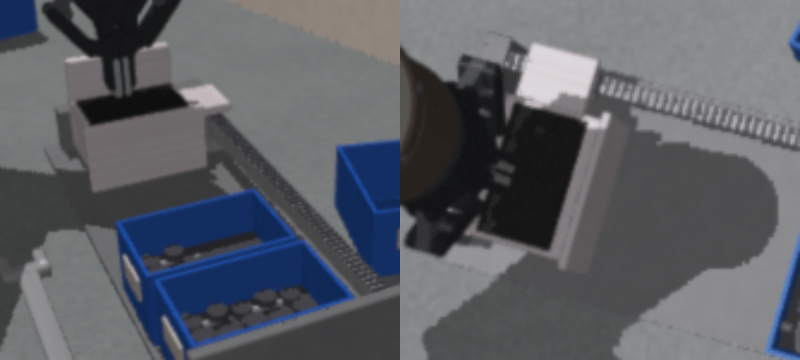

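Force is rising with the fingers at the wall and the stop near the end block. One firmer push will confirm it is home.

```bash
python3 -m pendant '[{"linear":[-0.001,0,0],"yaw":0,"fingers":0},{"linear":[-0.002,0,0],"yaw":0,"fingers":0},{"linear":[-0.003,0,0],"yaw":0,"fingers":0},{"linear":[-0.003,0,0],"yaw":0,"fingers":0},{"linear":[-0.003,0,0],"yaw":0,"fingers":0}]'
```

```text
time_s: 10.25
eef_pos: [0.5758, 0.1967, 0.0694]
ee_rot: [-0.602, 0.798, -0.002, -0.006]
force: [-1.4, -17.6, 10.4]
width: -0.0002
gripper_force: 11.7
```

It is hard against the stop: no motion at 17 N. I'll relax most of the push, keeping slight pressure so the stop isn't dragged back, then lift straight up.

```bash
python3 -m pendant '[{"linear":[0.002,0,0],"yaw":0,"fingers":0},{"linear":[0.004,0,0],"yaw":0,"fingers":0},{"linear":[0.004,0,-0.003],"yaw":0,"fingers":0},{"linear":[0.004,0,-0.006],"yaw":0,"fingers":0},{"linear":[0.004,0,-0.009],"yaw":0,"fingers":0},{"linear":[0.004,0,-0.012],"yaw":0,"fingers":0},{"linear":[0.007,0,-0.018],"yaw":0,"fingers":0},{"linear":[0.012,0,-0.03],"yaw":0,"fingers":0},{"linear":[0.012,0,-0.06],"yaw":0,"fingers":0},{"linear":[0.012,0,-0.1],"yaw":0,"fingers":0},{"linear":[0.05,0,-0.15],"yaw":0,"fingers":0},{"linear":[0.1,-0.05,-0.15],"yaw":0,"fingers":0},{"linear":[0.15,-0.1,-0.15],"yaw":0,"fingers":0},{"linear":[0.2,-0.15,-0.15],"yaw":0,"fingers":0},{"linear":[0.2,-0.2,-0.15],"yaw":0,"fingers":0},{"linear":[0.2,-0.2,-0.15],"yaw":0,"fingers":0},{"linear":[0.2,-0.2,-0.15],"yaw":0,"fingers":0}]'
python3 - <<'E'
from h import *
a=robot.grab_frame("side")[120:320,130:330];t=robot.grab_frame("top");b=t[120:300,80:260]
cv2.imwrite("pics/top6.png",t[...,::-1])
cv2.imwrite("pics/6.png",np.hstack([cv2.resize(a,(400,400)),cv2.resize(b,(400,400))])[...,::-1])
c=pad("top",t[...,::-1],(125,165,215,260),45);print(cv2.minAreaRect((cast("top",c,.078)[:,:2]*1000).astype(np.float32)))
E
```

```text
time_s: 11.95
eef_pos: [0.7187, -0.0474, 0.219]
ee_rot: [-0.601, 0.799, -0.001, 0.001]
force: [-1.3, 0.5, -1.0]
width: 0.0002
gripper_force: 0.0
((570.0750122070312, 171.69775390625), (52.85879135131836, 86.55891418457031), 73.9616928100586)
```

View pics/6.png

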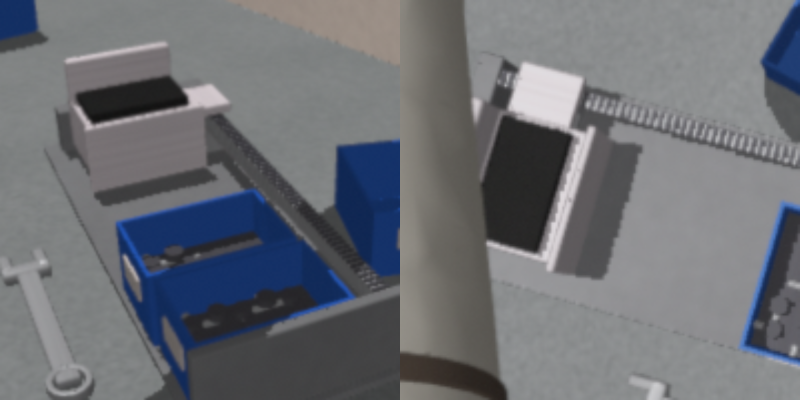

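The stop stands by the end block, the pad is up, and the bins and wrench haven't moved. A quick numeric check of the gap to the end block, using the first picture and the latest ones.

Run:
```python
from h import *
u=np.array([.272,.962,0]);p=np.array([.5358,.0532,0])
print("block inner edge",(cast("top",[[125.5,147.5],[101.5,230.5]],.05)-p)@u)
print("block outer edge",(cast("top",[[116.5,143.5],[92,229]],.05)-p)@u)
g=lambda f:cv2.cvtColor(cv2.imread(f)[70:190,0:200],cv2.COLOR_BGR2GRAY)
a=cv2.imread("pics/5.png")[:360,:400];b=cv2.imread("pics/6.png")[:360,:400]
T=cv2.cvtColor(a[120:200,60:215],7-1);r=cv2.matchTemplate(cv2.cvtColor(b,6),T,cv2.TM_CCOEFF_NORMED);print(cv2.minMaxLoc(r))
```

```text
block inner edge [0.17314554 0.17142985]
block outer edge [0.19037511 0.18797915]
(-0.5708380937576294, 0.6357095837593079, (144, 276), (60, 118))
```

```bash
python3 -c "
from station import robot
print(robot.close_job())"
```

```text
the job is handed in; nothing more can be done
None
```

The job is handed in: I pushed the stop with the pad held down until it met a hard stop (no movement at about 17 N). The camera check puts it home against the end block to within about 1 mm, with the pad up again, bins and wrench in place, and the arm clear at 12 s.

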